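Refit the last two fragments of a broken floor tile and weight the joint

ROBOT

A 6-joint arm with a two-finger parallel gripper is mounted at the origin on a cart in front of the work surface, level with it; the furniture and walls round the work are solid. World frame = base frame: x ahead of the robot, y to its left, z up, the work surface at z = 0. Lengths are in m, angles in rad, forces in N, time in s.
With the tool pointing down it reaches from about 0.35 to 0.975 m from the base axis. Payload 4.9 kg.
Tool frame: the origin (TCP) lies at the very end of the fingers, on their centre line; the grasp point (between the pads) lies 19 mm behind it; z points along the fingers, x is the direction in which the jaws open and shut, and the axes are right-handed (so a half turn about z gives the same grasp; the last joint's range is limited). The gripper opens to 85 mm and grips with 20 to 120 N. Pads are 22 mm wide; open, the fingers measure 114 mm over their backs; the gripper's body (76 mm by 85 mm) begins 54 mm behind the grasp point. The pads swing forward as they close: fully open they stand 13 mm farther back than shut.
Start: joints at [-1.221, 0.053, 1.613, -0, 1.476, -0.119], TCP at [0.282, -0.558, 0.231] pointing down, gripper open.
Joint ranges: [-3.01, 3.01], [-1.01, 2.22], [0.06, 2.58], [-1.02, 4.17], [0.09, 2.62], [-3.14, 3.14]. Speed limits (rad/s): [2.57, 2.57, 3.14, 3.14, 3.14, 3.14].

INTERFACE

Orientations are given as a rotation vector (axis times angle).
In Python, from station import readout, viewer, ctrl, nets gives the robot as it stands. The module is installed in compiled form; this text tells all that it offers.
- The arm moves only by the tool step_arm, never from a script. Its argument "moves" is a list that holds one entry, the list of rows, each a list of 4 numbers: the shift along the world's x, y, z in cm, then the turn about the world's z in rad. In form: [[[dx, dy, dz, yaw], ...]]. A call has 1 to 10 rows; each row shifts and turns the commanded pose from where the row before left it; what a row does not reach is not made up. A row lasts 1/12 s, in which the tool goes at most 41.7 mm and 7.16 degrees, less where a joint would pass 70% of its speed; a pose out of reach is approached as far as the arm can. A call is refused whole if a number of a shift passes 4.17 or a number of a turn 0.125, either way. A call with a gripper value outside its range is refused whole. "grip" is the closure, from 0 (fully open) to 1 (shut), set as the call begins (left out, the last holds). The fingers move at their own pace and stop on an object; "squeeze" is the grip in N (left out, the last holds). Time passes only in rows, so rows that do not move let the fingers close. It gives the time, the measured TCP pose, the force and the opening at its end, in the units of the state.
- readout.get_obs(): the state, without advancing time (a new reading comes with each control period).
- viewer.get_image(name): name is "scene" or "top" or "wrist"; returns the picture (400x640x3 uint8, blue, green, red); there is no depth.
- viewer.calibration(name): a dict with "camera_matrix" (3x3 intrinsics, pixels), "k1" (the pictures are not rectified: a ray, as slopes to the right and down, at radius r is drawn at 1 + k1 r^2 times it, then the intrinsics apply), "R" (3x3) and "t" (3): a world point X has camera coordinates R X + t. Camera axes: x right, y down, z forward; pixel columns grow to the right and rows downward; lengths in m; the calibration is good to about 2 mm. A picture is of the moment at which its call begins: read the wrist's pose just before it. calibration takes no time and is no camera call; for the wrist camera it gives the pose at the moment of the call.
- ctrl.finish_job(): hands the job in, once; it reports no verdict.
Trained networks look in the newest picture that a camera, given by its name, has taken for a name from the list of things; names that differ only in an ending like _2 or _b are one class to them, and where a whole thing is asked for, a point or a joint stands for the part that bears it (a point fixed in the world has none). Each returns a list of dicts, best first, with "confidence" (0 to 1); they miss things now and then, are a little off and sometimes report something else, mostly with a low value. They report only what shows in the picture. A call takes as long as a camera call. They do not tell look-alikes from the thing itself.
- nets.masks_of(camera, thing): "region" (400x640 bool, what is visible of it) and "box" ([left, top, right, bottom] in pixels, round what is visible of it).
- nets.pinpoint(camera, thing): "at" ([column, row] in pixels: a listed point, or the origin of a listed thing).
The state is a dict: "t": time; "q": joint angles; "dq": joint speeds; "effort": joint torques, N m; "tool_pos": TCP position; "tool_rot": TCP orientation; "contact_force": force on the tool from outside, world axes, zero at the start; "wrist_torque": the same for the moment, N m; "opening": finger opening in m.
Only numpy, scipy, OpenCV 4.12 (cv2) and the standard library are available. Lean on these libraries where they do the work, as an engineer would, in place of code of your own. Each camera call takes 0.05 s, during which the arm holds its last target. There are 200 camera calls.

TASK

Fit the two loose fragments back into the gap in the broken floor tile that lies in the wooden tray, each turned the way its outline and inlaid pattern demand, so that both drop in flush with the rest of the tile. Then stand the brass weight upright on the joint between those two fragments, centred on it, to keep them down while the adhesive sets. Lower things into place rather than dropping them, and leave the brush, spatula, swab jar and loupe where they are.

Things in the scene. Friction and masses are not known exactly. Their poses are not given: they have to be found in the camera images.
- tray: Fixed wooden tray, 205 mm square, with a broken terracotta floor tile, 180 mm square, 26 mm thick, inlaid with a pale ring and rose. Origin: centre of its underside, on the table; x, y along its sides, z up. Heights over the table: bed 10, lips 22, tile top 36 mm. Five fragments are fixed; one gap (rim bevelled 1 mm, bare grey felt) is left for a, amid the tile, and b, beside it up to the +x edge.
- place_a (a point): Where fragment a's centre must lie when flush (23 mm above the table, 13 mm below the tile's top); its axes are those that fragment a must then have: it goes in only this way round. At (0, -8) mm in the tray's frame, turned +20 degrees about z.
- place_b (a point): The same for fragment b: at (62, 5) mm in the tray's frame, turned -8 degrees about z.
- joint_top (a point): The middle of the joint between the two places, at the height of the tile's top (36 mm above the table), at (26, 1) mm in the tray's frame: here the weight's foot goes.
- fragment_a_center (a point): Loose fragment a, 26 mm thick, 0.14 kg, on the table, pattern up. This point: half-way up; z up. Blunt point at x = -34 mm, V notch in the +x end (29 mm). Flat parallel sides at y = +-24.5 mm from x = -20 to 15: grip only their upper 10 mm, as neighbours end up level. 1.5 mm play all round, underside tapered 2 mm. Let go 15 mm deep, it slides home or is pressed lightly with shut fingers.
- fragment_b_center (a point): Loose fragment b, 26 mm thick, 0.14 kg, on the table, pattern up. This point: half-way up; z up. Blunt point at x = -40 mm (it faces a), long clean straight end at x = 23 to 30 mm (the tile's own edge). Flat parallel sides at y = +-22.5 mm from x = -12 to 23: grip only their upper 10 mm. Play, taper and handling as for a.
- weight_center (a point): Round brass conservation weight with a felt foot, 49 mm in diameter, 49 mm high, 0.35 kg, standing upright on the table; the point is on its axis, half-way up (24.5 mm above its foot). The body reaches from 1 to 31 mm above its foot, the knob above it is 18 mm thick, from 31 to 49 mm.
- weight_foot (a point): The centre of the weight's foot, 1 mm above the surface on which it stands, on its axis.
- brush: Bystander: flat wooden brush, 51 x 185 x 10 mm, lying on the far left of the tray; origin on its underside. Leave alone.
- spatula: Bystander: thin micro spatula with wooden handle, 12 x 190 x 8 mm, lying on the far right of the tray; origin on its underside. Leave alone.
- swab_jar: Bystander: glass jar of swabs, about 60 mm in diameter, 96 mm high, behind the tray on the left; origin under its centre. Leave alone.
- loupe: Bystander: black stand loupe, 42 mm in diameter, 34 mm high, behind the tray on the right; origin under its centre. Leave alone.
There are look-alikes about, which are no part of the job. Leave any green, purple or red look-alike of the part that bears fragment_b_center alone.

How it is judged:
On the way:
1. both fragments lie flush in the tile, let go, with the weight not yet on it (horizontal distance between fragment_a_center and place_a below 0.004 m and z of fragment_a_center in the frame of place_a between -0.002 and 0.002 m and angle between each of fragment_a_center, fragment_b_center's own z axis and vertical below 0.06 rad and angle between the x axis of fragment_a_center and the x axis of place_a, either way round below 0.1 rad and horizontal distance between fragment_b_center and place_b below 0.004 m and z of fragment_b_center in the frame of place_b between -0.002 and 0.002 m and angle between the x axis of fragment_b_center and the x axis of place_b, either way round below 0.1 rad and contact force between each of the fingers, weight and fragment_a below 0.1 N and contact force between each of the fingers, weight and fragment_b below 0.1 N and contact force between weight and tray below 0.1 N), for 0.2 s.
At the end, for the whole second after the job is handed in: Both fragments let go in their places: centres within 4 mm, flush within 2 mm, level within 0.06 rad, turned right within 0.1 rad. The weight, put there afterwards, stands upright (0.08 rad) on the tile, its axis within 12 mm of joint_top. All at rest (horizontal distance between fragment_a_center and place_a below 0.004 m and z of fragment_a_center in the frame of place_a between -0.002 and 0.002 m and angle between each of fragment_a_center, fragment_b_center's own z axis and vertical below 0.06 rad and angle between the x axis of fragment_a_center and the x axis of place_a, either way round below 0.1 rad and horizontal distance between fragment_b_center and place_b below 0.004 m and z of fragment_b_center in the frame of place_b between -0.002 and 0.002 m and angle between the x axis of fragment_b_center and the x axis of place_b, either way round below 0.1 rad and horizontal distance between weight_foot and joint_top below 0.012 m and z of weight_foot in the frame of joint_top between -0.002 and 0.004 m and angle between weight_foot's own z axis and vertical below 0.08 rad and linear speed of each of weight, fragment_a, fragment_b below 0.02 m/s); the robot touches nothing.
It fails at once if the brush, spatula, swab jar or loupe is moved more than 20 mm (distance of any of brush, spatula, swab_jar, loupe from where it was at the start of the episode above 0.02 m).
It fails at once if a fragment or the weight is dropped more than about 30 mm (faster than 0.8 m/s with no finger on it) ((linear speed of fragment_a above 0.8 m/s and contact force between the fingers and fragment_a below 0.05 N) or (linear speed of fragment_b above 0.8 m/s and contact force between the fingers and fragment_b below 0.05 N) or (linear speed of weight above 0.8 m/s and contact force between the fingers and weight below 0.05 N)).
It also fails if it takes over 67 s, if anything falls off the work surface, if the arm or the gripper's body presses on something with over 40 N, if the wrist force passes 120 N, or if a joint passes its speed limit or range.

## Working session

There is one attempt and no reset: what is moved stays moved. The work goes in short steps, Python scripts to look and compute and a tool call to move; the robot and the scene stay as the last step left them, time stands still between calls to the robot, and variables do not carry over. Pictures are saved under pics/ and viewed, about 8 in all and at most 12, crops included, and the job is handed in when it is done.

Besides the shell and the picture viewer there is one more tool, called after "Request:" as a command line: name --argument value ..., lists and objects as JSON in quotes. step_arm: Moves the arm, as the interface text tells. Its arguments: {"type":"object","properties":{"moves":{"type":"array","items":{"type":"array","items":{"type":"array","items":{"type":"number"}}}},"grip":{"type":"number"},"squeeze":{"type":"number"}},"required":["moves"]}

```bash
mkdir -p pics; cat > h.py <<'E'
import numpy as np, cv2
from station import readout, viewer, ctrl, nets
def ray(cam,px,z,cal=None):
    c=cal or viewer.calibration(cam); K=np.array(c["camera_matrix"]);R=np.array(c["R"]);t=np.array(c["t"]);k=c["k1"]
    d=np.atleast_2d(np.array(px,float)); u=np.c_[(d[:,0]-K[0,2])/K[0,0],(d[:,1]-K[1,2])/K[1,1]]
    v=u.copy()
    for _ in range(20): v=u/(1+k*(v**2).sum(1,keepdims=True))
    w=np.c_[v,np.ones(len(v))]@R; C=-R.T@t
    return C+w*((z-C[2])/w[:,2])[:,None]
def proj(cam,X,cal=None):
    c=cal or viewer.calibration(cam); K=np.array(c["camera_matrix"]);R=np.array(c["R"]);t=np.array(c["t"]);k=c["k1"]
    p=np.atleast_2d(X)@R.T+t; v=p[:,:2]/p[:,2:]; v=v*(1+k*(v**2).sum(1,keepdims=True))
    return np.c_[v[:,0]*K[0,0]+K[0,2],v[:,1]*K[1,1]+K[1,2]]
def save(cam,name,box=None,s=1):
    im=viewer.get_image(cam).copy()
    o=im
    if box: o=im[box[1]:box[3],box[0]:box[2]]
    cv2.imwrite("pics/"+name,cv2.resize(o,None,fx=s,fy=s,interpolation=cv2.INTER_CUBIC)); return im
E
python3 - <<'E'
from h import *
for c in("top","scene"):
    save(c,c+"0.png",None,1.25)
    cal=viewer.calibration(c); print(c,-np.array(cal["R"]).T@cal["t"])
    for n,z in [("tray",0),("place_a",.023),("place_b",.023),("joint_top",.036),("fragment_a_center",.013),("fragment_b_center",.013),("weight_center",.0245),("weight_foot",.001)]:
        for r in nets.pinpoint(c,n): print(n,np.round(r["at"],1),round(r["confidence"],2),np.round(ray(c,r["at"],z)[0],4))
    
print(readout.get_obs()["t"])
E
```

```text
top [0.44604762 0.01976976 1.37081323]
tray [311.9 201.9] 0.97 [0.5625 0.0041 0.    ]
place_a [309.2 180. ] 0.92 [0.6342 0.013  0.023 ]
place_a [316.7 201.7] 0.68 [ 0.5612 -0.0117  0.023 ]
place_a [440.7 218.6] 0.33 [ 0.5029 -0.4259  0.023 ]
place_b [309.2 180. ] 0.92 [0.6342 0.013  0.023 ]
place_b [316.7 201.7] 0.68 [ 0.5612 -0.0117  0.023 ]
place_b [440.7 218.6] 0.33 [ 0.5029 -0.4259  0.023 ]
joint_top [310.9 193.2] 0.69 [0.5883 0.0076 0.036 ]
fragment_a_center [390.7 185.4] 0.52 [ 0.6164 -0.2626  0.013 ]
fragment_b_center [212.9 222.7] 0.84 [0.4931 0.3344 0.013 ]
fragment_b_center [244.6 216.4] 0.84 [0.5137 0.2291 0.013 ]
fragment_b_center [211.  260.8] 0.75 [0.3674 0.3384 0.013 ]
weight_center [400.  236.2] 0.54 [ 0.4452 -0.2873  0.0245]
weight_center [357.2 133. ] 0.36 [ 0.7943 -0.1504  0.0245]
weight_foot [395.6 236.6] 0.5 [ 0.4439 -0.2777  0.001 ]
weight_foot [232.4 147.7] 0.29 [0.7496 0.2753 0.001 ]
scene [-0.06564044 -1.10745638  0.74458077]
tray [325.2 212.7] 0.87 [0.5659 0.0075 0.    ]
place_a [326.8 205.9] 0.92 [0.5782 0.016  0.023 ]
place_a [400.7 217. ] 0.61 [ 0.7717 -0.1968  0.023 ]
place_a [325.6 214.1] 0.54 [ 0.5424 -0.0368  0.023 ]
place_b [326.8 205.9] 0.92 [0.5782 0.016  0.023 ]
place_b [400.7 217. ] 0.61 [ 0.7717 -0.1968  0.023 ]
place_b [325.6 214.1] 0.54 [ 0.5424 -0.0368  0.023 ]
joint_top [328.9 203.5] 0.79 [0.5833 0.0082 0.036 ]
fragment_a_center [376.1 243. ] 0.48 [ 0.6016 -0.2756  0.013 ]
fragment_b_center [270.2 179.7] 0.62 [0.4876 0.376  0.013 ]
fragment_b_center [284.5 188.7] 0.56 [0.5056 0.2583 0.013 ]
fragment_b_center [234.4 182. ] 0.55 [0.3388 0.4363 0.013 ]
fragment_b_center [250.4 187.5] 0.54 [0.3817 0.3457 0.013 ]
weight_center [337.2 253.2] 0.72 [ 0.4502 -0.2721  0.0245]
weight_foot [337.4 263.4] 0.46 [ 0.4393 -0.2915  0.001 ]
0.9
```

View pics/top0.png

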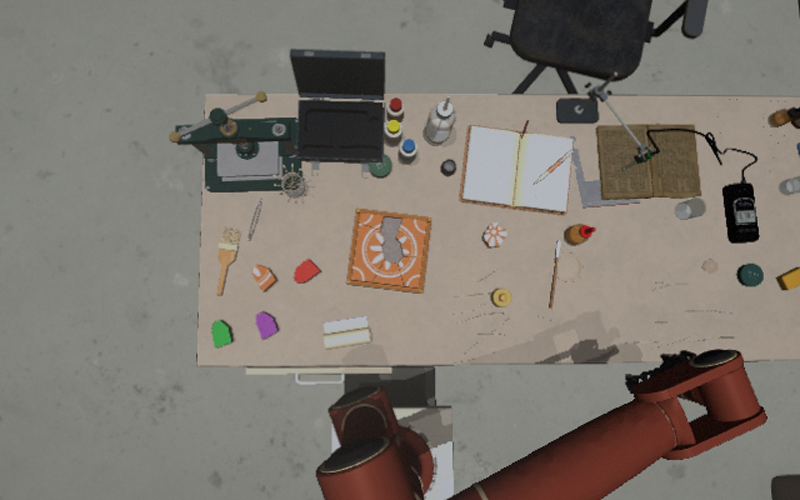

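View pics/scene0.png

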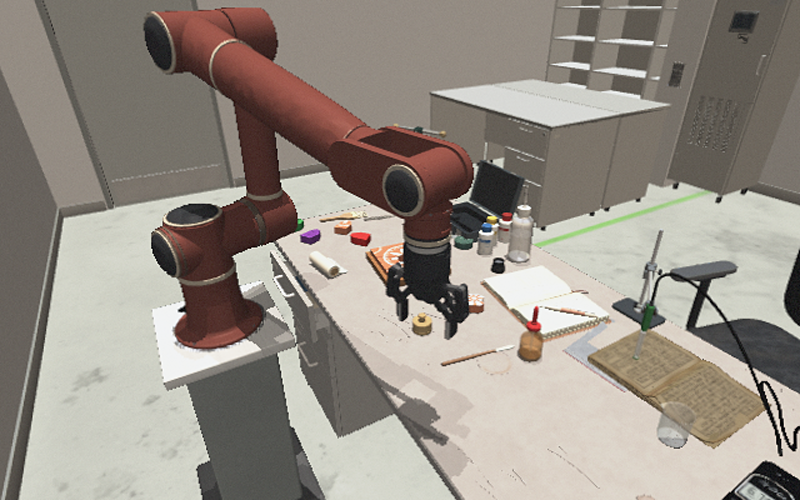

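Candidates for b, in top-camera pixels: terracotta (210,222), red (245,217), purple (213,260) and green (177,267). Red, purple and green are look-alikes, so b is the terracotta one at (210,222). Fragment a is at (395,188), the only piece with rose petals. The weight is at (401,238). I'll check this in one crop of the top picture.

```bash
python3 - <<'E'
from h import *
im=viewer.get_image("top").copy()
A=cv2.resize(im[150:290,160:300],(560,560),interpolation=cv2.INTER_CUBIC)
B=cv2.resize(im[160:260,375:425],(240,480),interpolation=cv2.INTER_CUBIC)
C=np.zeros((560,800,3),np.uint8);C[:,:560]=A;C[:480,560:]=B
cv2.imwrite("pics/crop1.png",C)
for n in("fragment_a_center","fragment_b_center","tray","weight_center"):
    for r in nets.masks_of("top",n):
        m=r["region"].astype(np.uint8); M=cv2.findContours(m,0,2)[0]; M=max(M,key=cv2.contourArea)
        print(n,r["box"],round(r["confidence"],2),cv2.minAreaRect(M))
c=viewer.calibration("wrist");R=np.array(c["R"]);print(R,-R.T@c["t"],c["camera_matrix"],c["k1"])
o=readout.get_obs();print(o["tool_pos"],o["tool_rot"],o["opening"],o["t"])
E
```

```text
fragment_a_center [385.8, 177.8, 409.1, 200.0] 0.64 ((394.69415283203125, 188.52352905273438), (16.703645706176758, 18.981414794921875), 40.60129928588867)
fragment_b_center [204.0, 251.4, 220.9, 272.3] 0.77 ((212.87930297851562, 259.4482727050781), (20.79787826538086, 14.669931411743164), 68.19859313964844)
fragment_b_center [235.5, 207.7, 255.7, 224.3] 0.58 ((243.54002380371094, 216.72000122070312), (15.0, 19.600000381469727), 53.13010025024414)
fragment_b_center [169.1, 257.5, 187.0, 279.4] 0.58 ((177.739990234375, 266.67999267578125), (19.940412521362305, 15.697771072387695), 81.8698959350586)
tray [277.8, 167.6, 343.4, 238.4] 0.63 ((311.15386962890625, 200.2692413330078), (61.89332962036133, 61.273155212402344), 7.125016689300537)
weight_center [392.6, 232.7, 410.6, 247.2] 0.74 ((400.5, 238.0), (14.0, 15.0), 90.0)
[[ 4.51109918e-01 -8.92468293e-01  4.32743310e-04]
 [-8.46272841e-01 -4.27605735e-01  3.17766601e-01]
 [-2.83411573e-01 -1.43713884e-01 -9.48168867e-01]] [ 0.35516856 -0.52089299  0.37384655] [[284.31778463   0.         320.83443771]
 [  0.         284.31778463 200.68019019]
 [  0.           0.           1.        ]] -0.004766050480281783
[ 0.28238735 -0.55754019  0.23133048] [-2.67665008e+00  1.64468537e+00  5.57475665e-06] 0.08523132035899389 1.15
```

View pics/crop1.png

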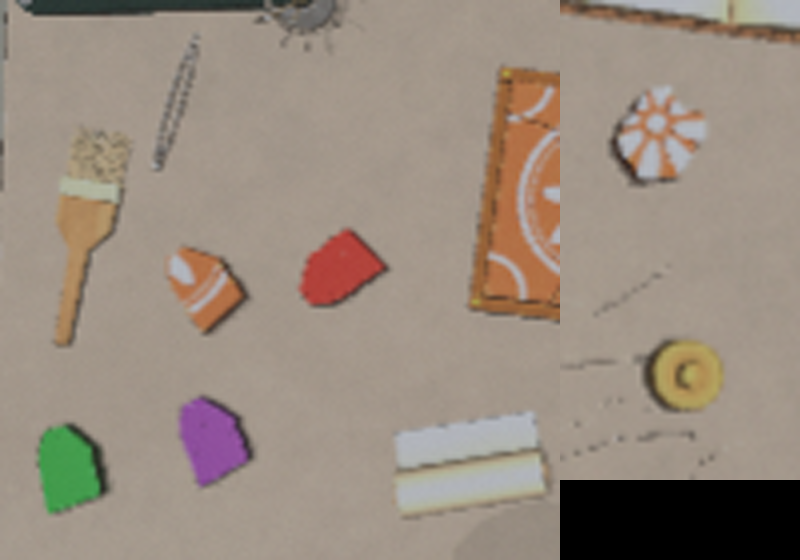

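Request:
step_arm --moves '[[[2.8, 2.8, 0.5, 0], [2.8, 2.8, 0.5, 0], [2.8, 2.8, 0.5, 0], [2.8, 2.8, 0.5, 0], [2.8, 2.8, 0.5, 0], [2.8, 2.8, 0.5, 0], [2.8, 2.8, 0.5, 0], [2.8, 2.8, 0.5, 0], [2.8, 2.8, 0, 0], [0, 0, 0, 0]]]'

```text
t: 1.98
tool_pos: [0.5383, -0.3007, 0.2719]
tool_rot: [-2.68, 1.634, -0.002]
contact_force: [-0.6, -0.3, -0.3]
opening: 0.0852
```

The crop confirms b as the terracotta piece with the white stripe, blunt point to the upper left. Fragment a is the petalled piece on the right, with the brass weight below it. Next I'll look with the wrist camera.

```bash
python3 - <<'E'
from h import *
o=readout.get_obs();print(o["tool_pos"])
save("wrist","w1.png",None,1.2)
for n,z in [("fragment_a_center",.013),("weight_center",.0245),("weight_foot",.001),("place_a",.023),("joint_top",.036)]:
    for r in nets.pinpoint("wrist",n): print(n,np.round(r["at"],1),round(r["confidence"],2),np.round(ray("wrist",r["at"],z)[0],4))
E
```

```text
[ 0.53830217 -0.30071607  0.271923  ]
fragment_a_center [329.7 116.5] 0.59 [ 0.6006 -0.2849  0.013 ]
fragment_a_center [390.1 224.6] 0.37 [ 0.5018 -0.4407  0.013 ]
weight_center [284.4 224.1] 0.81 [ 0.4335 -0.2961  0.0245]
weight_foot [283.6 217.5] 0.93 [ 0.4322 -0.2925  0.001 ]
place_a [113.5  34.7] 0.72 [ 0.5662 -0.008   0.023 ]
joint_top [109.5   7.6] 0.96 [ 0.5929 -0.0061  0.036 ]
joint_top [284.7 217.8] 0.66 [ 0.447  -0.2926  0.036 ]
```

View pics/w1.png

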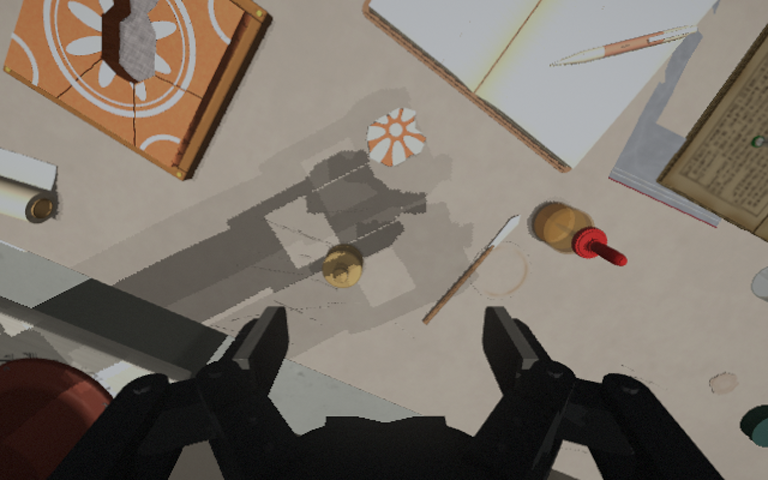

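The picture shows a at (330,114) in native pixels, the weight at (284,222), and the tray with the gap at top left. I'll go lower for a precise outline of a.

Request:
step_arm --moves '[[[0, -0.5, -3.7, 0], [0, -0.5, -3.7, 0], [0, -0.5, -3.7, 0], [0, -0.5, -3.7, 0], [0, 0, 0, 0], [0, 0, 0, 0]]]'

```text
t: 2.78
tool_pos: [0.5321, -0.3254, 0.1209]
tool_rot: [-2.674, 1.647, 0.009]
contact_force: [-0.6, -0.1, 0.2]
opening: 0.085
```

```bash
python3 - <<'E'
from h import *
o=readout.get_obs();print(o["tool_pos"])
cal=viewer.calibration("wrist")
im=viewer.get_image("wrist").copy(); cv2.imwrite("pics/w2raw.png",im)
import pickle; pickle.dump(cal,open("w2.pkl","wb"))
for r in nets.masks_of("wrist","fragment_a_center"):
    print(r["box"],r["confidence"])
for n,z in [("fragment_a_center",.013),("weight_center",.0245)]:
    for r in nets.pinpoint("wrist",n): print(n,np.round(r["at"],1),round(r["confidence"],2),np.round(ray("wrist",r["at"],z)[0],4))
# rectify to plane z=.026 around a
def rect(im,cal,cx,cy,half,z,ppm):
    n=int(2*half*ppm); # rows: +x up ; cols: -y right
    r,c=np.mgrid[0:n,0:n]; X=np.c_[(cx+half-r/ppm).ravel(),(cy+half-c/ppm).ravel(),np.full(n*n,z)]
    p=proj("wrist",X,cal).astype(np.float32).reshape(n,n,2)
    return cv2.remap(im,p[...,0],p[...,1],cv2.INTER_CUBIC)
g=rect(im,cal,.603,-.283,.06,.026,5000)
cv2.imwrite("pics/w2a.png",g)
E
```

```text
[ 0.53212831 -0.32543406  0.12086665]
[271.0, 56.5, 351.1, 136.1] 0.66
fragment_a_center [310.   97.2] 0.7 [ 0.611  -0.2798  0.013 ]
weight_center [248.2 267.4] 0.82 [ 0.4419 -0.2952  0.0245]
```

View pics/w2a.png

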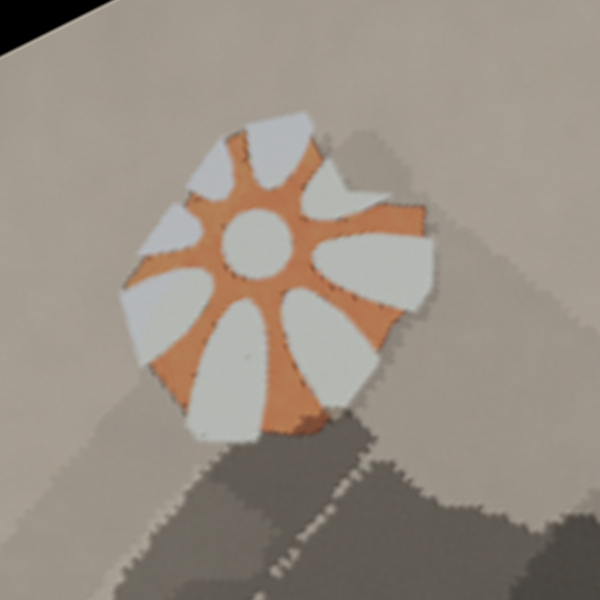

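The rectified view puts a at about (0.608,-0.279) with yaw about -35°, notch to the upper right. I'll refine that by fitting the sides and the rose disc.

```bash
cat >> h.py <<'E'
def rect(im,cal,cx,cy,half,z,ppm):
    n=int(2*half*ppm); r,c=np.mgrid[0:n,0:n]
    X=np.c_[(cx+half-r/ppm).ravel(),(cy+half-c/ppm).ravel(),np.full(n*n,z)]
    p=proj("wrist",X,cal).astype(np.float32).reshape(n,n,2)
    return cv2.remap(im,p[...,0],p[...,1],cv2.INTER_CUBIC)
def sides(mask,cx,cy,half,ppm,c0,yaw,hw,x0,x1):
    """refine centre-lateral and yaw from the contour points of the two flat sides"""
    C=max(cv2.findContours(mask,0,cv2.CHAIN_APPROX_NONE)[0],key=cv2.contourArea)[:,0,:]
    W=np.c_[cx+half-C[:,1]/ppm,cy+half-C[:,0]/ppm]; c0=np.array(c0,float)
    for _ in range(8):
        e=np.array([np.cos(yaw),np.sin(yaw)]);n=np.array([-e[1],e[0]])
        L=(W-c0)@np.c_[e,n]; off=[];sl=[]
        for s in(1,-1):
            k=(L[:,0]>x0)&(L[:,0]<x1)&(abs(L[:,1]-s*hw)<.005)
            p=np.polyfit(L[k,0],L[k,1],1); r=abs(L[k,1]-np.polyval(p,L[k,0]));k2=np.where(k)[0][r<.0008]
            p=np.polyfit(L[k2,0],L[k2,1],1); sl.append(p[0]);off.append(np.polyval(p,0))
        yaw+=np.mean(sl); c0=c0+n*np.mean(off)
    return c0,yaw,off,sl,(L[:,0].min(),L[:,0].max())
E
python3 - <<'E'
from h import *
import pickle
g=cv2.imread("pics/w2a.png")
h=cv2.cvtColor(g,cv2.COLOR_BGR2HSV)
m=((h[...,1]>110)|(h[...,2]>182)).astype(np.uint8)*255
m[:100]=0
m=cv2.morphologyEx(m,cv2.MORPH_OPEN,np.ones((5,5)));m=cv2.morphologyEx(m,cv2.MORPH_CLOSE,np.ones((7,7)))
print(sides(m,.603,-.283,.06,5000,(.6078,-.279),np.radians(-35),.0245,-.018,.013))
# rose disc
w=((h[...,1]<70)&(h[...,2]>182)).astype(np.uint8)
n,l,s,ce=cv2.connectedComponentsWithStats(w)
i=l[244,257];print(s[i],ce[i], .663-ce[i][1]/5000,-.223-ce[i][0]/5000)
o=readout.get_obs();R=cv2.Rodrigues(np.array(o["tool_rot"]))[0];print(np.degrees(np.arctan2(R[1,0],R[0,0])),o["q"])
E
```

```text
(array([ 0.60792843, -0.27881711]), np.float64(-0.5981935015274412), [np.float64(0.0243610036372115), np.float64(-0.024369162907100478)], [np.float64(0.045031260632830195), np.float64(-0.046391478786015704)], (np.float64(-0.03497110779372427), np.float64(0.02915272259317248)))
[ 227  213   62   63 2542] [258.20377655 244.23485445] 0.6141530291109363 -0.2746407553107789
-63.1583325454324 [-6.66283704e-01  1.38501077e-01  1.69970804e+00  6.01197864e-05
  1.29724412e+00  4.36013757e-01]
```

Request:
step_arm --moves '[[[0.84, 0.52, -0.4, -0.1185], [0.84, 0.52, -0.4, -0.1185], [0.84, 0.52, -0.4, -0.1185], [0.84, 0.52, -0.4, -0.1185], [0.84, 0.52, -0.4, -0.1185], [0.84, 0.52, -0.4, -0.1185], [0.84, 0.52, -0.4, -0.1185], [0.84, 0.52, -0.4, -0.1185], [0.84, 0.52, -0.4, -0.1185], [0, 0, 0, 0]]]'

```text
t: 3.82
tool_pos: [0.6121, -0.2782, 0.0895]
tool_rot: [-1.468, 2.775, -0.004]
contact_force: [-0.3, 0.6, 0.1]
opening: 0.0852
```

```bash
python3 - <<'E'
from h import *
o=readout.get_obs();R=cv2.Rodrigues(np.array(o["tool_rot"]))[0];print(o["tool_pos"],np.degrees(np.arctan2(R[1,0],R[0,0])),R[:,2])
E
```

```text
[ 0.61214511 -0.27824497  0.08951393] -124.2543465725886 [ 0.00334433 -0.00139893 -0.99999343]
```

Request:
step_arm --moves '[[[-0.2, -0.03, -2, 0], [0, 0, -2, 0], [0, 0, -1.5, 0], [0, 0, -0.5, 0], [0, 0, 0, 0], [0, 0, 0, 0]]]'

```text
t: 4.32
tool_pos: [0.6083, -0.2794, 0.0281]
tool_rot: [-1.47, 2.776, -0.001]
contact_force: [0.2, -0.0, 0.9]
opening: 0.0855
```

Request:
step_arm --moves '[[[0, 0, -1.0, 0], [0, 0, -0.5, 0], [0, 0, 0, 0]]]'

```text
t: 4.57
tool_pos: [0.6073, -0.2787, 0.0112]
tool_rot: [1.469, -2.776, -0.002]
contact_force: [-1.0, 0.4, -0.8]
opening: 0.0853
```

Request:
step_arm --moves '[[[0, 0, 0, 0], [0, 0, 0, 0], [0, 0, 0, 0], [0, 0, 0, 0], [0, 0, 0, 0], [0, 0, 0, 0]]]' --grip 1 --squeeze 45

```text
t: 5.07
tool_pos: [0.6086, -0.2794, 0.0131]
tool_rot: [-1.469, 2.776, -0.002]
contact_force: [-0.3, 0.4, 2.3]
opening: 0.0473
```

Request:
step_arm --moves '[[[0, 0, 1.5, 0], [0, 0, 3.5, 0], [-1.5, 3.2, 1.5, 0.106], [-1.6, 3.2, 1.5, 0.106], [-1.6, 3.3, 1.5, 0.106], [-1.6, 3.3, 1.5, 0.106], [-1.6, 3.3, 1.5, 0.106], [-1.6, 3.3, 1.5, 0.106], [-1.6, 3.3, 0.5, 0.106], [-1.5, 3.2, 0, 0.106]]]'

```text
t: 5.9
tool_pos: [0.4818, -0.0168, 0.16]
tool_rot: [-2.485, 1.919, -0.005]
contact_force: [0.5, 0.8, -0.4]
opening: 0.0474
```

Request:
step_arm --moves '[[[0, 0, 0, 0], [0, 0, 0, 0], [0, 0, 0, 0]]]'

```text
t: 6.15
tool_pos: [0.4819, -0.0181, 0.1577]
tool_rot: [2.481, -1.927, 0.001]
contact_force: [0.1, -0.0, -1.4]
opening: 0.0481
```

```bash
python3 - <<'E'
from h import *
import pickle
o=readout.get_obs();R=cv2.Rodrigues(np.array(o["tool_rot"]))[0];print(o["tool_pos"],np.degrees(np.arctan2(R[1,0],R[0,0])),o["contact_force"],o["opening"])
cal=viewer.calibration("wrist")
im=viewer.get_image("wrist").copy(); cv2.imwrite("pics/w3raw.png",im)
pickle.dump(cal,open("w3.pkl","wb"))
for n,z in [("place_a",.023),("place_b",.023),("joint_top",.036),("tray",0),("fragment_a_center",.1)]:
    for r in nets.pinpoint("wrist",n): print(n,np.round(r["at"],1),round(r["confidence"],2),np.round(ray("wrist",r["at"],z,cal)[0],4))
g=rect(im,cal,.565,.004,.12,.036,2500); cv2.imwrite("pics/w3t.png",g)
r=cv2.resize(im,(480,300)); G=np.zeros((600,1080,3),np.uint8);G[:,:600]=g;G[:300,600:]=r
cv2.imwrite("pics/w3v.png",cv2.resize(G,(792,440),interpolation=cv2.INTER_AREA))
E
```

```text
[ 0.48193445 -0.01806289  0.15771908] -75.65659249409771 [ 0.11954974 -0.04227189 -1.42488904] 0.04805507330940585
place_a [340.1  24.6] 0.75 [0.6287 0.002  0.023 ]
place_a [324.3 102.1] 0.58 [ 0.5648 -0.0007  0.023 ]
place_b [340.1  24.6] 0.75 [0.6287 0.002  0.023 ]
place_b [324.3 102.1] 0.58 [ 0.5648 -0.0007  0.023 ]
joint_top [331.6  68.5] 0.77 [5.922e-01 2.000e-04 3.600e-02]
joint_top [327.6 102.1] 0.68 [ 0.5653 -0.0033  0.036 ]
tray [321.4  97.7] 0.7 [0.5684 0.003  0.    ]
fragment_a_center [319.6 261.6] 0.6 [ 0.4459 -0.0265  0.1   ]
```

View pics/w3v.png

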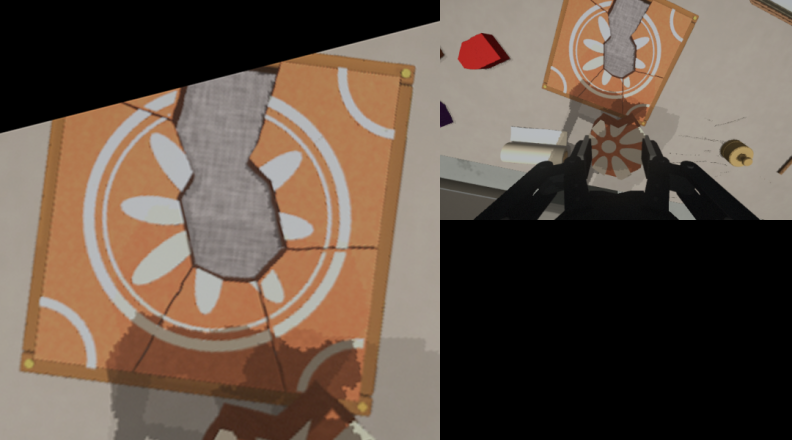

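The rectified view shows the gap, open toward the far edge, the ring, and three brass pins in the tray corners. I'll use the pins to get the tray's pose.

```bash
python3 - <<'E'
from h import *
import pickle
cal=pickle.load(open("w3.pkl","rb")); im=cv2.imread("pics/w3raw.png")
P=[]
for u,v in [(406,73),(28,363),(363,407)]:
    c=np.array([u,v])/.7333; X=[.565+.12-c[1]/2500,.004+.12-c[0]/2500,.036]
    p=proj("wrist",X,cal)[0]; x0,y0=(p-8).astype(int)
    s=im[max(y0,0):y0+17,x0:x0+17]; h=cv2.cvtColor(s,cv2.COLOR_BGR2HSV)
    m=(h[...,0]>20)&(h[...,0]<36)&(h[...,1]>110)&(h[...,2]>120)
    yy,xx=np.nonzero(m); q=np.array([xx.mean()+x0,yy.mean()+max(y0,0)]); P.append(q); print(p,q,m.sum())
for z in(.022,.023):
    W=ray("wrist",P,z,cal)[:,:2]; print(W, "centre",(W[0]+W[1])/2)
    d=W[0]-W[1]; e=W[0]-W[2]; f=W[2]-W[1]
    print("diag yaw",np.degrees(np.arctan2(d[1],d[0]))+45,"x side",np.degrees(np.arctan2(e[1],e[0])),"y side",np.degrees(np.arctan2(f[1],f[0]))+90,np.hypot(*e),np.hypot(*f))
# ring: pale pixels between r .058 and .075 -> circle fit
g=cv2.imread("pics/w3t.png");h=cv2.cvtColor(g,cv2.COLOR_BGR2HSV)
m=(h[...,1]<60)&(h[...,2]>150)
c=np.array([305,290.])
for it in range(10):
    rr,cc=np.nonzero(m);r=np.hypot(cc-c[0],rr-c[1])
    k=(r>165)&(r<200)&(rr>130)
    A=np.c_[cc[k],rr[k],np.ones(k.sum())];s=np.linalg.lstsq(A,cc[k]**2+rr[k]**2.,rcond=None)[0];c=s[:2]/2
print("ring",c,np.sqrt(s[2]+c@c)/2500, .685-c[1]/2500,.124-c[0]/2500)
o=readout.get_obs()
# held fragment seen: rough check of rose disc
E
```

```text
[463.23347539  32.47901977] [463.02777778  32.30555556] 36
[190.05269416 156.85691968] [190.43478261 157.08695652] 23
[369.56675838 224.37627454] [369.2 224. ] 10
[[ 0.64972233 -0.10250731]
 [ 0.48294106  0.11399099]
 [ 0.45812224 -0.07752711]] centre [0.56633169 0.00574184]
diag yaw -7.390842318789765 x side -7.4281379025694365 y side -7.383805197280367 0.19322164026567085 0.1931195460162519
[[ 0.64940321 -0.10213184]
 [ 0.48322116  0.11358862]
 [ 0.45849152 -0.07724139]] centre [0.56631219 0.00572839]
diag yaw -7.39084231878978 x side -7.428137902569442 y side -7.383805197280367 0.19252742196199515 0.19242569452292188
ring [295.54313185 296.85590144] 0.06999691862667391 0.5662576394230873 0.005782747259463303
```

```bash
python3 - <<'E'
from h import *
import pickle
cal=pickle.load(open("w3.pkl","rb")); im=cv2.imread("pics/w3raw.png")
T=np.array([.48193,-.01806]);z=.1577+.0135
g=rect(im,cal,T[0],T[1],.05,z,5000); cv2.imwrite("pics/held.png",g)
yaw=np.radians(14.34);e=np.array([np.cos(yaw),np.sin(yaw)]);n=np.array([-e[1],e[0]])
X=T+.0027*e+.0075*n; print("expected disc px",(T[1]+.05-X[1])*5000,(T[0]+.05-X[0])*5000)
h=cv2.cvtColor(g,cv2.COLOR_BGR2HSV);w=((h[...,1]<75)).astype(np.uint8);w[h[...,2]<40]=0
nn,l,s,ce=cv2.connectedComponentsWithStats(w)
for i in range(1,nn):
    if 1500<s[i][4]<6000: print(s[i],ce[i])
E
```

```text
expected disc px 210.3247667295907 246.20844821496456
[  60    0  153   20 1772] [139.17155756   8.77878104]
[ 194  114   71   78 2628] [226.55060883 157.25684932]
[ 179  214   68   68 3611] [212.06535586 247.6590972 ]
```

View pics/held.png

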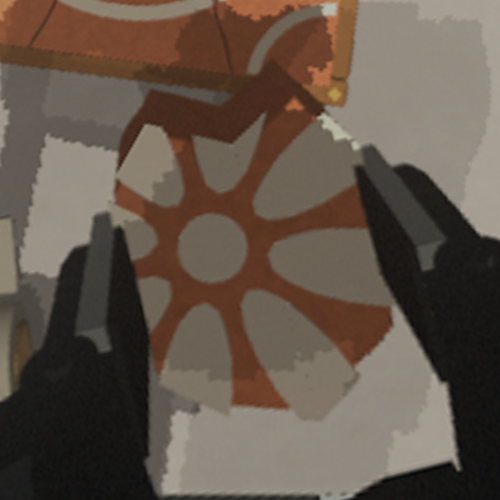

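The disc sits within 0.4 mm of where it should be, so a is held as assumed. Moving it over its place.

Request:
step_arm --moves '[[[1.7, 0.33, -1.0, -0.03], [1.7, 0.32, -1.0, 0], [1.7, 0.32, -1.5, 0], [1.7, 0.32, -1.5, 0], [1.53, 0.3, -1.5, 0], [0, 0, -2.0, 0], [0, 0, -0.5, 0], [0, 0, 0, 0]]]'

```text
t: 7.12
tool_pos: [0.5634, -0.0023, 0.0646]
tool_rot: [2.449, -1.963, -0.008]
contact_force: [-0.0, -0.1, -1.7]
opening: 0.0476
```

Request:
step_arm --moves '[[[0, 0, -0.8, 0], [0, 0, -0.6, 0], [0, 0, -0.5, 0], [0, 0, -0.5, 0], [0, 0, -0.5, 0], [0, 0, -0.4, 0], [0, 0, 0, 0], [0, 0, 0, 0]]]'

```text
t: 7.78
tool_pos: [0.5652, -0.0021, 0.0342]
tool_rot: [2.452, -1.964, -0.0]
contact_force: [0.0, 0.8, -0.2]
opening: 0.0477
```

Fragment a is in 15 mm deep with no contact force, so I'll let go.

Request:
step_arm --moves '[[[0, 0, 0, 0], [0, 0, 0, 0], [0, 0, 0, 0], [0, 0, 0, 0]]]' --grip 0.2

```text
t: 8.12
tool_pos: [0.5656, -0.0022, 0.0347]
tool_rot: [-2.452, 1.964, -0.001]
contact_force: [-0.8, 0.1, -0.1]
opening: 0.0682
```

Request:
step_arm --moves '[[[0, 0, 1.5, 0], [0, 0, 4.0, 0], [-2, 1.5, 3, 0], [-2, 3, 2, 0], [0, 0, 0, 0]]]'

```text
t: 8.53
tool_pos: [0.5263, 0.0457, 0.1452]
tool_rot: [-2.449, 1.957, -0.009]
contact_force: [0.2, -1.0, 0.5]
opening: 0.0683
```

```bash
python3 - <<'E'
from h import *
import pickle
o=readout.get_obs();R=cv2.Rodrigues(np.array(o["tool_rot"]))[0];print(o["tool_pos"],np.degrees(np.arctan2(R[1,0],R[0,0])),o["q"],o["t"])
cal=viewer.calibration("wrist")
im=viewer.get_image("wrist").copy(); cv2.imwrite("pics/w4raw.png",im)
pickle.dump(cal,open("w4.pkl","wb"))
for n,z in [("fragment_b_center",.013),("fragment_a_center",.023)]:
    for r in nets.pinpoint("wrist",n): print(n,np.round(r["at"],1),round(r["confidence"],2),np.round(ray("wrist",r["at"],z,cal)[0],4))
g=rect(im,cal,.58,.004,.06,.036,5000); cv2.imwrite("pics/w4t.png",g)
G=np.zeros((600,800,3),np.uint8);G[:400,:640]=im;G[300:600,500:800]=cv2.resize(g,(300,300));cv2.imwrite("pics/w4v.png",G)
E
```

```text
[0.52631096 0.04572125 0.14522491] -77.2400145288136 [-0.05532977 -0.11634259  1.92515784  0.00205524  1.32443217  1.29226828] 8.5333
fragment_b_center [ 40.9 271.6] 0.95 [0.3677 0.3292 0.013 ]
fragment_b_center [138.3 166.2] 0.85 [0.5126 0.2259 0.013 ]
fragment_a_center [378.  167.8] 0.92 [ 0.5643 -0.0015  0.023 ]
```

View pics/w4v.png

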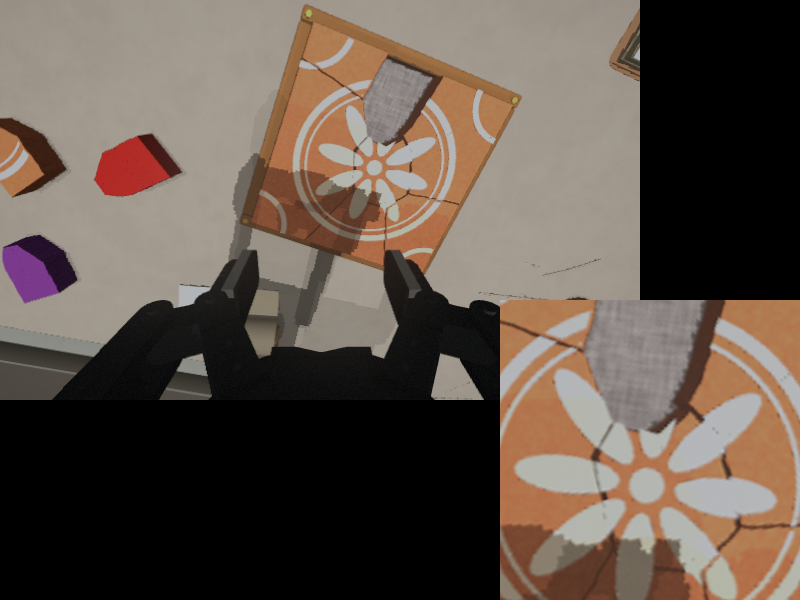

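Fragment a has dropped home and its pattern lines up with the ring and rose. Next is b: the terracotta piece at the left edge (30,160). Red (138,166) and purple (40,268) are the look-alikes.

Request:
step_arm --moves '[[[-1.3, 3.3, 0, 0.112], [-1.3, 3.3, 0, 0.112], [-1.3, 3.3, -0.4, 0.112], [-1.3, 3.3, -0.4, 0.112], [-1.3, 3.3, -0.4, 0.112], [-1.3, 3.3, -0.4, 0], [-1.3, 3.2, -0.4, 0], [0, 0, -0.4, 0], [0, 0, 0, 0], [0, 0, 0, 0]]]' --grip 0

```text
t: 9.52
tool_pos: [0.434, 0.2719, 0.1137]
tool_rot: [2.897, -1.209, -0.003]
contact_force: [-0.5, 0.8, -0.4]
opening: 0.0855
```

```bash
python3 - <<'E'
from h import *
import pickle
o=readout.get_obs();R=cv2.Rodrigues(np.array(o["tool_rot"]))[0];print(o["tool_pos"],np.degrees(np.arctan2(R[1,0],R[0,0])),o["t"])
cal=viewer.calibration("wrist")
im=viewer.get_image("wrist").copy(); cv2.imwrite("pics/w5raw.png",im)
pickle.dump(cal,open("w5.pkl","wb"))
for r in nets.pinpoint("wrist","fragment_b_center"): print(np.round(r["at"],1),round(r["confidence"],2),np.round(ray("wrist",r["at"],.013,cal)[0],4))
g=rect(im,cal,.493,.334,.06,.026,5000); cv2.imwrite("pics/w5b.png",g)
E
```

```text
[0.43402165 0.27192422 0.1136877 ] -45.31082857479486 9.5167
[225.6 205.2] 0.96 [0.3699 0.3301 0.013 ]
[423.7 175.9] 0.86 [0.5135 0.2235 0.013 ]
[ 98.6 131. ] 0.77 [0.347  0.4469 0.013 ]
```

View pics/w5b.png

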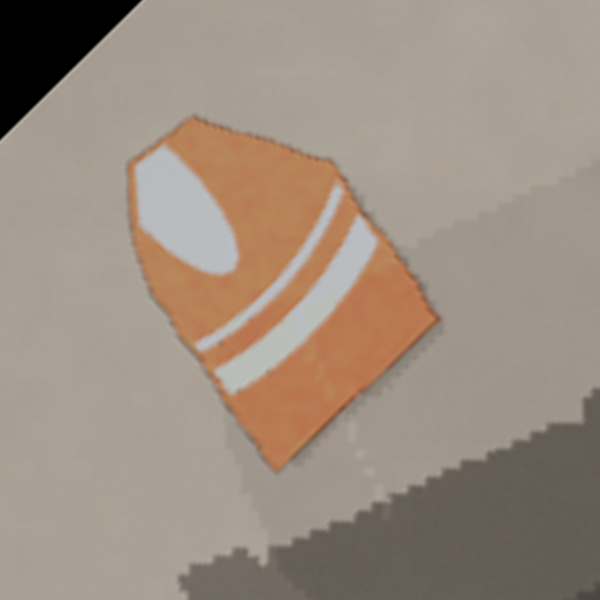

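```bash
python3 - <<'E'
from h import *
g=cv2.imread("pics/w5b.png")
h=cv2.cvtColor(g,cv2.COLOR_BGR2HSV)
m=((h[...,1]>100)|(h[...,2]>182)).astype(np.uint8)*255
m=cv2.morphologyEx(m,cv2.MORPH_OPEN,np.ones((5,5)));m=cv2.morphologyEx(m,cv2.MORPH_CLOSE,np.ones((9,9)))
u=np.array([.56,.83])*397+np.array([.83,-.56])*76
c0=(.553-u[1]/5000,.394-u[0]/5000);print(c0)
print(sides(m,.493,.334,.06,5000,c0,np.radians(-146),.0225,-.010,.020))
o=readout.get_obs();print(o["tool_pos"])
E
```

```text
(np.float64(0.49561000000000005), np.float64(0.33692))
(array([0.49539218, 0.33724297]), np.float64(-2.5297136180483317), [np.float64(0.02190078801274634), np.float64(-0.021900788012746378)], [np.float64(0.024213021874516526), np.float64(-0.024213021874516422)], (np.float64(-0.03856311966598398), np.float64(0.028961227057582185)))
[0.43485456 0.2716495  0.11477225]
```

Request:
step_arm --moves '[[[1.5, 1.6, 0, -0.084], [1.5, 1.6, 0, -0.084], [1.5, 1.6, -1, 0], [1.28, 1.4, -1, 0], [0, 0, -2, 0], [0, 0, -2, 0], [0, 0, -1.5, 0], [0, 0, -1, 0], [0, 0, 0, 0], [0, 0, 0, 0]]]'

```text
t: 10.45
tool_pos: [0.4924, 0.334, 0.0302]
tool_rot: [2.786, -1.45, -0.0]
contact_force: [-0.6, -0.5, 0.5]
opening: 0.0855
```

Request:
step_arm --moves '[[[0, 0, -1.2, 0], [0, 0, -0.6, 0], [0, 0, 0, 0]]]'

```text
t: 10.7
tool_pos: [0.4913, 0.3343, 0.0111]
tool_rot: [2.786, -1.448, -0.002]
contact_force: [-0.8, 0.3, -0.4]
opening: 0.0852
```

Request:
step_arm --moves '[[[0, 0, 0, 0], [0, 0, 0, 0], [0, 0, 0, 0], [0, 0, 0, 0], [0, 0, 0, 0], [0, 0, 0, 0]]]' --grip 1

```text
t: 11.2
tool_pos: [0.4927, 0.3353, 0.0132]
tool_rot: [-2.786, 1.448, -0.001]
contact_force: [1.1, 0.9, 2.4]
opening: 0.0441
```

Request:
step_arm --moves '[[[0, 0, 1.0, 0], [0, 0, 3.0, 0], [0, -1.5, 3.0, 0.12], [0, -3, 3, 0.12], [0, -3.3, 2, 0.12], [0, -3.3, 2, 0.12], [0, -3.3, 0, 0.12], [0, -3.3, 0, 0.12], [0, -3.3, 0, 0.12], [0, -3.3, 0, 0.12]]]'

```text
t: 12.03
tool_pos: [0.4914, 0.0916, 0.1521]
tool_rot: [3.141, 0.008, 0.0]
contact_force: [0.8, -0.2, -2.5]
opening: 0.0438
```

Request:
step_arm --moves '[[[1.4, -0.9, 0, 0.119], [1.4, -0.9, 0, 0.119], [1.4, -0.9, 0, 0.119], [1.4, -0.9, 0, 0.119], [1.4, -0.9, 0, 0.119], [1.4, -0.9, -0.7, 0.119], [1.4, -0.9, -0.7, 0.119], [1.4, -0.9, -0.7, 0.119], [1.4, -0.9, -0.7, 0.119], [1.42, -0.92, -0.7, 0.119]]]'

```text
t: 12.87
tool_pos: [0.6324, 0.0025, 0.1163]
tool_rot: [-2.597, -1.767, 0.001]
contact_force: [-0.4, 0.4, -1.6]
opening: 0.0438
```

Request:
step_arm --moves '[[[0, 0, -0.7, 0.109], [0, 0, 0, 0], [0, 0, 0, 0]]]'

```text
t: 13.12
tool_pos: [0.6314, 0.003, 0.109]
tool_rot: [-2.504, -1.894, 0.003]
contact_force: [-0.4, -0.0, -0.9]
opening: 0.0438
```

```bash
python3 - <<'E'
from h import *
import pickle
o=readout.get_obs();R=cv2.Rodrigues(np.array(o["tool_rot"]))[0];print(o["tool_pos"],np.degrees(np.arctan2(R[1,0],R[0,0])),o["t"],o["opening"])
cal=viewer.calibration("wrist"); im=viewer.get_image("wrist").copy(); cv2.imwrite("pics/w6raw.png",im)
T=o["tool_pos"]; z=T[2]+.0135
g=rect(im,cal,T[0],T[1],.06,z,4000)
yaw=np.arctan2(R[1,0],R[0,0])-np.pi/2;e=np.array([np.cos(yaw),np.sin(yaw)]);n=np.array([-e[1],e[0]])
c=np.array(T[:2])-.004*e
for a,b in [(23,22.5),(30,-22.5),(-12,-22.5),(-12,22.5),(23,22.5),(30,22.5)]:
    X=c+a*.001*e+b*.001*n; p=((T[1]+.06-X[1])*4000,(T[0]+.06-X[0])*4000); cv2.circle(g,(int(p[0]),int(p[1])),4,(255,0,0),1)
g2=rect(im,cal,.6,.003,.06,.036,4000)
G=np.hstack([g,g2]);cv2.imwrite("pics/w6v.png",cv2.resize(G,(800,400)))
E
```

```text
[0.63142888 0.00295478 0.10902599] 74.19735098854835 13.1167 0.04383796453010677
```

View pics/w6v.png

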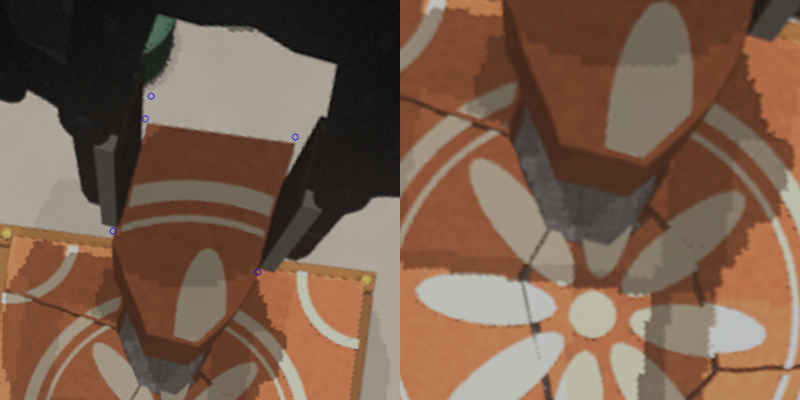

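The predicted corners match b's outline to about 1 to 1.5 mm, with the blunt point facing a. I'll lower it with a 0.6 mm shift outward.

Request:
step_arm --moves '[[[0.06, 0, -1.5, 0], [0, 0, -1.5, 0], [0, 0, -1.0, 0], [0, 0, -0.5, 0], [0, 0, 0, 0], [0, 0, 0, 0]]]'

```text
t: 13.67
tool_pos: [0.6324, 0.003, 0.0639]
tool_rot: [-2.502, -1.898, 0.002]
contact_force: [1.0, 0.0, -0.2]
opening: 0.0441
```

Request:
step_arm --moves '[[[0, 0, -0.7, 0], [0, 0, -0.6, 0], [0, 0, -0.5, 0], [0, 0, -0.5, 0], [0, 0, -0.5, 0], [0, 0, -0.4, 0], [0, 0, 0, 0], [0, 0, 0, 0]]]'

```text
t: 14.33
tool_pos: [0.633, 0.0029, 0.0338]
tool_rot: [-2.502, -1.899, 0.001]
contact_force: [-3.7, 0.6, 4.6]
opening: 0.0434
```

Request:
step_arm --moves '[[[-0.06, -0.1, 0, 0], [0, 0, 0, 0], [0, 0, 0, 0], [0, 0, 0, 0]]]'

```text
t: 14.67
tool_pos: [0.633, 0.0025, 0.0338]
tool_rot: [2.503, 1.898, 0.003]
contact_force: [-1.8, 2.7, 5.8]
opening: 0.0436
```

Request:
step_arm --moves '[[[0, 0, 0, 0], [0, 0, 0, 0], [0, 0, 0, 0], [0, 0, 0, 0]]]' --grip 0.25

```text
t: 15.0
tool_pos: [0.632, 0.0016, 0.0322]
tool_rot: [-2.503, -1.898, 0.001]
contact_force: [-0.0, 0.0, 0.5]
opening: 0.0641
```

Request:
step_arm --moves '[[[0, 0, 1.0, 0], [0, 0, 3.0, 0], [1.5, 0, 3, 0], [3, 0, 2, 0], [0, 0, 0, 0], [0, 0, 0, 0]]]'

```text
t: 15.5
tool_pos: [0.6796, 0.0015, 0.1259]
tool_rot: [2.5, 1.897, 0.005]
contact_force: [-0.8, -0.7, 0.0]
opening: 0.0645
```

```bash
python3 - <<'E'
from h import *
o=readout.get_obs();R=cv2.Rodrigues(np.array(o["tool_rot"]))[0];print(o["tool_pos"],np.degrees(np.arctan2(R[1,0],R[0,0])),o["t"],o["contact_force"],o["q"])
cal=viewer.calibration("wrist"); im=viewer.get_image("wrist").copy(); cv2.imwrite("pics/w7raw.png",im)
for n in ("fragment_a_center","fragment_b_center"):
    for r in nets.pinpoint("wrist",n): print(n,np.round(r["at"],1),round(r["confidence"],2),np.round(ray("wrist",r["at"],.023,cal)[0],4))
g=rect(im,cal,.59,.003,.08,.036,5000); cv2.imwrite("pics/w7v.png",cv2.resize(g,(600,600)))
E
```

```text
[0.67957383 0.00153809 0.12585277] 74.3661552690657 15.5 [-0.7884943  -0.72566956  0.00164382] [-1.07066325e-01  2.55051926e-01  1.56863746e+00 -1.85643666e-04
  1.31295400e+00 -1.40495212e+00]
fragment_a_center [275.9  69. ] 0.97 [ 0.5655 -0.0036  0.023 ]
fragment_b_center [306.7 145.3] 0.76 [0.6291 0.0028 0.023 ]
fragment_b_center [594.1 181.2] 0.18 [0.7288 0.2409 0.023 ]
```

View pics/w7v.png

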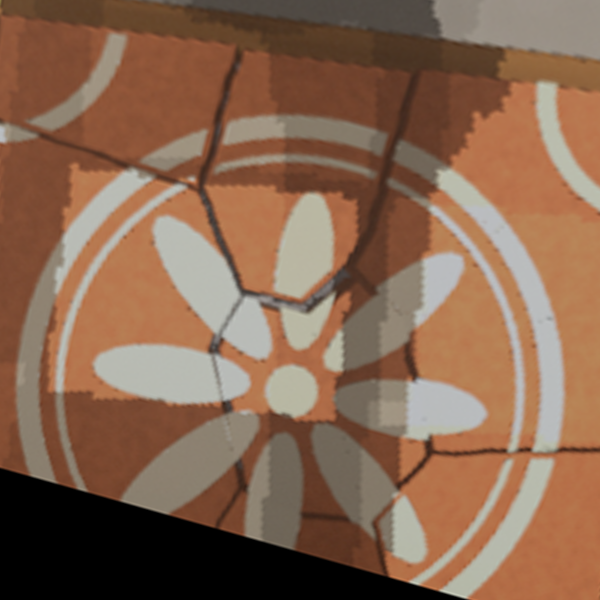

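Both fragments look home, with the rings continuous across the joints. I'll verify flushness by touching each with shut fingers.

Request:
step_arm --moves '[[[-2.5, 0.05, -1, 0], [-2.5, 0.05, -2, 0], [0, 0, -2, 0], [0, 0, -1.5, 0], [0, 0, -0.8, 0], [0, 0, 0, 0], [0, 0, -0.4, 0], [0, 0, -0.3, 0], [0, 0, -0.3, 0], [0, 0, 0, 0]]]' --grip 1

```text
t: 16.48
tool_pos: [0.6278, 0.0028, 0.0399]
tool_rot: [2.503, 1.898, 0.001]
contact_force: [-0.5, 0.0, 0.0]
opening: -0.0003
```

Request:
step_arm --moves '[[[0, 0, -0.2, 0], [0, 0, -0.1, 0], [0, 0, 0, 0]]]'

```text
t: 16.73
tool_pos: [0.6273, 0.0029, 0.0368]
tool_rot: [2.503, 1.899, -0.0]
contact_force: [-0.3, 0.4, 0.7]
opening: -0.0001
```

Request:
step_arm --moves '[[[0, 0, -0.2, 0], [0, 0, 0, 0], [0, 0, 0, 0]]]'

```text
t: 16.98
tool_pos: [0.6278, 0.0029, 0.036]
tool_rot: [2.502, 1.898, 0.001]
contact_force: [-2.4, 0.1, 5.1]
opening: -0.0
```

b's top is at 0.036, so it is flush. Now a.

Request:
step_arm --moves '[[[0, 0, 1.5, 0], [-2.1, -0.17, 0, 0], [-2.1, -0.17, 0, 0], [-2.1, -0.17, 0, 0], [0, 0, -0.9, 0], [0, 0, -0.3, 0], [0, 0, -0.2, 0], [0, 0, -0.1, 0], [0, 0, 0, 0]]]'

```text
t: 17.73
tool_pos: [0.5648, -0.0022, 0.0362]
tool_rot: [-2.502, -1.898, 0.002]
contact_force: [-6.7, 0.5, 8.2]
opening: 0.0001
```

Request:
step_arm --moves '[[[0, 0, -0.15, 0], [0, 0, 0, 0], [0, 0, 0, 0]]]'

```text
t: 17.98
tool_pos: [0.565, -0.0022, 0.0361]
tool_rot: [-2.501, -1.898, 0.003]
contact_force: [-11.2, 1.8, 17.2]
opening: -0.0002
```

Both fragments are flush. Now the weight.

Request:
step_arm --moves '[[[0, 0, 3, 0], [0, -1, 3, 0], [-0.5, -3.5, 3, 0], [-0.5, -3.6, 1, 0], [-0.5, -3.6, 0, 0], [-0.5, -3.6, 0, 0], [-0.5, -3.6, 0, 0], [-0.5, -3.6, 0, 0], [-0.5, -3.6, 0, 0], [-0.5, -3.6, 0, 0]]]' --grip 0.3

```text
t: 18.82
tool_pos: [0.5253, -0.298, 0.1308]
tool_rot: [2.502, 1.898, 0.001]
contact_force: [0.3, -0.1, 0.4]
opening: 0.0595
```

Request:
step_arm --moves '[[[0, -1.5, -0.5, 0], [0, 0, 0, 0], [0, 0, 0, 0]]]'

```text
t: 19.07
tool_pos: [0.5251, -0.3109, 0.1247]
tool_rot: [-2.503, -1.896, -0.001]
contact_force: [-0.2, -0.1, -0.5]
opening: 0.0598
```

```bash
python3 - <<'E'
from h import *
o=readout.get_obs();print(o["tool_pos"],o["t"],o["opening"])
cal=viewer.calibration("wrist"); im=viewer.get_image("wrist").copy(); cv2.imwrite("pics/w8raw.png",im)
for n,z in (("weight_center",.0245),("weight_foot",.001)):
    for r in nets.pinpoint("wrist",n): print(n,np.round(r["at"],1),round(r["confidence"],2),np.round(ray("wrist",r["at"],z,cal)[0],4))
g=rect(im,cal,.443,-.291,.04,.049,5000)
h=rect(im,cal,.443,-.291,.04,.031,5000);cv2.imwrite("pics/w8v.png",np.hstack([g,h]))
E
```

```text
[ 0.5250788  -0.31092336  0.12470019] 19.0667 0.05979457474321311
weight_center [315.6 100.8] 0.76 [ 0.4417 -0.2921  0.0245]
weight_foot [312.5  98.9] 0.57 [ 0.439  -0.2946  0.001 ]
```

View pics/w8v.png

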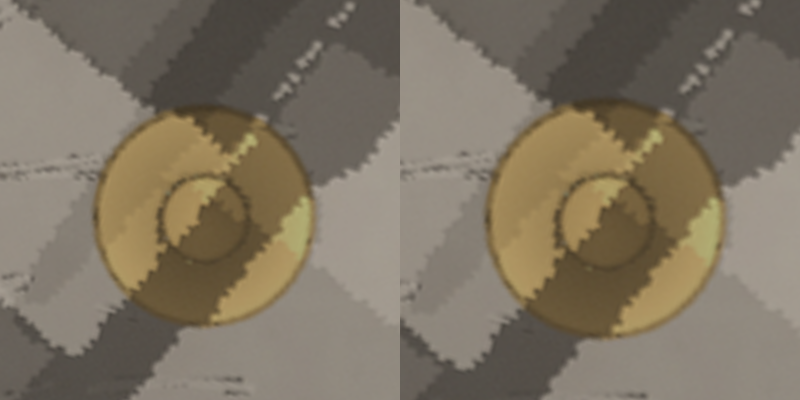

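The weight's knob and body are concentric at about (0.4394,-0.2922). I'll grip the knob.

Request:
step_arm --moves '[[[-2.9, 0.62, 0, 0], [-2.9, 0.62, 0, 0], [-2.77, 0.62, -1, 0], [0, 0, -2.5, 0], [0, 0, -2.5, 0], [0, 0, -1.5, 0], [0, 0, -1, 0], [0, 0, -0.5, 0], [0, 0, 0, 0], [0, 0, 0, 0]]]'

```text
t: 20.05
tool_pos: [0.4399, -0.2921, 0.036]
tool_rot: [2.501, 1.899, 0.0]
contact_force: [0.4, -0.1, -0.2]
opening: 0.0599
```

Request:
step_arm --moves '[[[0, 0, 0, 0], [0, 0, 0, 0], [0, 0, 0, 0], [0, 0, 0, 0], [0, 0, 0, 0], [0, 0, 0, 0]]]' --grip 1 --squeeze 45

```text
t: 20.55
tool_pos: [0.4398, -0.2922, 0.0361]
tool_rot: [2.502, 1.898, 0.001]
contact_force: [0.0, 3.1, 5.5]
opening: 0.0153
```

Request:
step_arm --moves '[[[0, 0, 1.5, 0], [0, 0, 3.5, 0], [1.6, 3.1, 2.5, 0], [1.6, 3.2, 1, 0], [1.6, 3.2, 0, 0], [1.6, 3.2, 0, 0], [1.6, 3.2, 0, 0], [1.6, 3.2, 0, 0], [1.6, 3.2, 0, 0], [1.6, 3.2, 0, 0]]]'

```text
t: 21.38
tool_pos: [0.5658, -0.0363, 0.1176]
tool_rot: [-2.502, -1.898, 0.004]
contact_force: [1.4, -0.4, -4.6]
opening: 0.0157
```

Request:
step_arm --moves '[[[1.2, 2.0, 0, 0], [1.2, 2.0, 0, 0], [0, 0, 0, 0], [0, 0, 0, 0]]]'

```text
t: 21.72
tool_pos: [0.5897, 0.0029, 0.1176]
tool_rot: [-2.5, -1.9, 0.004]
contact_force: [-0.5, -1.0, -5.1]
opening: 0.0154
```

Request:
step_arm --moves '[[[0.22, 0.05, -1.0, 0], [0, 0, -1.5, 0], [0, 0, -1.0, 0], [0, 0, -0.4, 0], [0, 0, -0.2, 0], [0, 0, -0.2, 0], [0, 0, 0, 0], [0, 0, 0, 0]]]'

```text
t: 22.38
tool_pos: [0.5933, 0.0023, 0.0771]
tool_rot: [2.502, 1.898, 0.001]
contact_force: [-0.2, 0.5, -4.0]
opening: 0.0157
```

Request:
step_arm --moves '[[[-0.05, 0.05, -0.2, 0], [0, 0, -0.1, 0], [0, 0, 0, 0], [0, 0, 0, 0]]]'

```text
t: 22.72
tool_pos: [0.5923, 0.0031, 0.0735]
tool_rot: [2.503, 1.899, -0.0]
contact_force: [0.3, -0.7, -4.5]
opening: 0.0155
```

Request:
step_arm --moves '[[[0, 0, -0.1, 0], [0, 0, 0, 0], [0, 0, 0, 0]]]'

```text
t: 22.97
tool_pos: [0.5924, 0.003, 0.0726]
tool_rot: [2.503, 1.899, 0.0]
contact_force: [0.4, -0.1, -3.6]
opening: 0.0159
```

Request:
step_arm --moves '[[[0, 0, -0.1, 0], [0, 0, 0, 0], [0, 0, 0, 0]]]'

```text
t: 23.22
tool_pos: [0.5928, 0.0031, 0.0722]
tool_rot: [2.502, 1.898, 0.001]
contact_force: [-0.6, 0.8, -0.8]
opening: 0.016
```

Weight transfer shows: the force went from -4 N to about 0. Releasing and retreating.

Request:
step_arm --moves '[[[0, 0, 0, 0], [0, 0, 0, 0], [0, 0, 0, 0], [0, 0, 0, 0], [0, 0, 0, 0]]]' --grip 0.3

```text
t: 23.63
tool_pos: [0.5925, 0.003, 0.0717]
tool_rot: [2.503, 1.898, 0.001]
contact_force: [1.2, -0.1, 0.1]
opening: 0.0602
```

Request:
step_arm --moves '[[[0, 0, 2, 0], [0, 0, 3, 0], [2, -0.6, 3, 0], [3, -0.9, 0, 0], [3, -0.9, 0, 0], [0, 0, 0, 0], [0, 0, 0, 0]]]'

```text
t: 24.22
tool_pos: [0.6729, -0.0214, 0.1508]
tool_rot: [-2.503, -1.897, 0.001]
contact_force: [-0.2, 0.7, -0.2]
opening: 0.0601
```

```bash
python3 - <<'E'
from h import *
o=readout.get_obs();print(o["tool_pos"],o["t"],o["contact_force"])
cal=viewer.calibration("wrist"); im=viewer.get_image("wrist").copy()
for n,z in (("weight_center",.0605),("weight_foot",.037),("fragment_a_center",.023),("fragment_b_center",.023)):
    for r in nets.pinpoint("wrist",n): print(n,np.round(r["at"],1),round(r["confidence"],2),np.round(ray("wrist",r["at"],z,cal)[0],4))
g=rect(im,cal,.59,.003,.06,.036,3000);h=rect(im,cal,.592,.003,.06,.085,3000)
cv2.circle(h,(180,180),27,(255,0,0),1)
cv2.imwrite("pics/w9v.png",np.hstack([g,h]))
E
```

```text
[ 0.67294583 -0.02141291  0.15084043] 24.2167 [-0.18928585  0.69069419 -0.22342645]
weight_center [326.1 105.3] 0.71 [0.5951 0.0043 0.0605]
weight_foot [326.1 101.4] 0.73 [0.5921 0.0055 0.037 ]
weight_foot [592.6 175.6] 0.2 [0.7213 0.2262 0.037 ]
fragment_a_center [307.3  71.9] 0.58 [ 0.5641 -0.0035  0.023 ]
fragment_b_center [335.9 143.3] 0.62 [0.6304 0.0048 0.023 ]
```

```bash
python3 -c "
from h import *
print(ctrl.finish_job())"
```

```text
the job is handed in; nothing more can be done
None
```

Both fragments are in the gap and the brass weight stands on the joint between them. I handed the job in at about 24 s on the robot's clock, and the hand-in gave no verdict.

- **Fragment a:** it slid home on release with no contact force. A touch with shut fingers found its top at 36 mm, and the network put its centre within about 2 mm of place_a.
- **Fragment b:** it met a light contact of about 6 N going in, then dropped home on release. A touch found its top at 36 mm, and the network put its centre within about 3 mm of place_b. In the picture taken before the weight went on, the pale ring ran on unbroken across the joints.
- **Weight:** it was gripped by its knob and lowered until the tile carried it, then let go. The network put its foot about 2 mm from joint_top. Its centre and foot readings agree to about 3 mm, which fits it standing upright.

**Not checked:** I had used up the 12-picture limit, so I could not view the last picture. The final state after placing the weight rests on the network readings and the force only. The brush, spatula, swab jar, loupe and coloured look-alikes were never targeted, but I did not re-measure them at the end.

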